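# Vent the orange waste canister

## Robot

A 7-joint arm with a two-finger parallel gripper is mounted at the origin on a cart in front of the work surface, level with it; the furniture and walls round the work are solid. World frame = base frame: x ahead of the robot, y to its left, z up, the work surface at z = 0. Lengths are in m, angles in rad, forces in N, time in s.
With the tool pointing down it reaches from about 0.375 to 0.925 m from the base axis. Payload 3.1 kg.
Tool frame: the origin (TCP) lies between the finger pads; the fingertips stand 19 mm ahead of it and the grasp point (between the pads) is the TCP; z points along the fingers, y is the line along which they close (so a half turn about z gives the same grasp; the last joint's range is limited). The gripper opens to 85 mm and grips with 20 to 120 N. Pads are 22 mm wide; open, the fingers measure 114 mm over their backs; the gripper's body (76 mm by 85 mm) begins 54 mm behind the grasp point. The pads swing forward as they close: fully open they stand 13 mm farther back than shut.
Start: joints at [1.211, 0.383, 0.044, 1.598, -0.018, 1.161, -0.05], TCP at [0.168, -0.628, 0.25] pointing down, gripper open.
Joint ranges: [-2.61, 2.61], [-0.41, 2.15], [-1.48, 1.57], [0, 2.5], [-1.57, 4.71], [0.05, 1.97], [-2.85, 2.85]. Speed limits (rad/s): [2.79, 2.79, 3.14, 3.14, 3.14, 3.14, 3.14].

## Interface

Orientations are given as a unit quaternion [x, y, z, w].
In Python, from bench import move_ptp, movel, move_j, move_gripper, pause, inverse_kinematics, read_camera, camera_params, MotionError, sign_off, look_for, tip_of, read_time_s, read_qpos, read_joint_vel, read_effort, read_eef_pos, read_tcp_rot, read_ft_force, read_ft_torque, read_finger_gap, read_grasp_force gives the robot as it stands. Calls block until the motion is done:
- move_ptp(position, orientation): joint-space move of the TCP to a pose.
- movel(position, orientation=None, speed=0.15): straight line of the TCP; orientation=None keeps the orientation; speed is the mean speed in m/s.
- move_j(angles): joint-space move.
- move_gripper(opening, effort=None): finger opening in m; effort is the grip in N (None keeps the last); returns when the fingers have stopped.
- pause(seconds).
- inverse_kinematics(position, orientation): joint angles nearest the present ones, or None.
- read_camera(name): name is "scene" or "side" or "wrist"; returns the picture (480x640x3 uint8, red, green, blue); there is no depth.
- camera_params(name): a dict with "K" (3x3 intrinsics, pixels), "camera_from_world" (4x4, takes a point from world to camera coordinates). Camera axes: x right, y down, z forward; pixel columns grow to the right and rows downward; lengths in m; the calibration is good to about 2 mm. A picture is of the moment at which its call begins: read the wrist's pose just before it. camera_params takes no time and is no camera call; for the wrist camera it gives the pose at the moment of the call.
A pose or a line that the arm cannot do raises MotionError and nothing moves.
- sign_off(): hands the job in; it is judged then, once.
Trained networks look in the newest picture that a camera, given by its name, has taken for a name from the list of things; names that differ only in an ending like _2 or _b are one class to them, and where a whole thing is asked for, a point or a joint stands for the part that bears it (a point fixed in the world has none). Each returns a list of dicts, best first, with "confidence" (0 to 1); they miss things now and then, are a little off and sometimes report something else, mostly with a low value. They report only what shows in the picture. A call takes as long as a camera call.
- look_for(camera, name): "at" ([column, row] in pixels, amid what is visible of it).
- tip_of(camera, name): "at" ([column, row] in pixels: a listed point, or the origin of a listed thing).
Readings, each from a call of its own:
- read_time_s(): time.
- read_qpos(): joint angles.
- read_joint_vel(): joint speeds.
- read_effort(): joint torques, N m.
- read_eef_pos(): TCP position.
- read_tcp_rot(): TCP orientation.
- read_ft_force(): force on the tool from outside, world axes, zero at the start.
- read_ft_torque(): the same for the moment, N m.
- read_finger_gap(): finger opening in m.
- read_grasp_force(): force on a finger pad.
Only numpy, scipy, OpenCV 4.12 (cv2) and the standard library are available. Lean on these libraries where they do the work, as an engineer would, in place of code of your own. Each camera call takes 0.05 s, during which the arm holds its last target. There are 200 camera calls.

## Task

Get the orange-hooded waste canister ready for the autoclave: flip its hood right back so that it stays open, then unscrew the cap beneath it (anticlockwise) until the red end of the cap's bar points at the white vent mark on the front of the collar. Leave the blue-hooded canister shut and unturned, and do not knock the two small bottles or the timer about.

Things in the scene. Friction and masses are not known exactly. Their poses are not given: they have to be found in the camera images.
- orange_can: the canister to vent: round white tub 140 mm in diameter with an orange band and hood, fixed to the worktop. Origin: centre of its underside; x axis from the front (lip) to the back (hinge), z up. Tub wall 82 mm high, shoulder to 96 mm, black collar of radius 50 mm up to 104 mm. Two hinge posts 14 mm wide stand at x = 70 to 78 mm, y = +/-34 mm, up to 158 mm
- orange_can_bar (a point): on the axis of the screw cap (the canister's axis), at the top of its bar, 142 mm above the underside when screwed down. The bar, white with one red end, is 76 mm long, 14 mm wide and 26 mm tall and lies across the cap's disc (radius 38 mm, its top 26 mm below the bar's top); at the middle a hub of radius 12 mm. The cap rises 6 mm a turn
- orange_can_hinge (a point): hinge axis of the orange hood, 74 mm behind the canister's axis and 152 mm above its underside; the axis runs along the canister's y
- orange_can_lip (a point): middle of the front edge of the orange hood's lip, 163 mm from the hinge axis. Lip 50 mm wide, 5 mm thick (149.5 to 154.5 mm above the underside when shut), overhanging the tub's front with free space under it from 134 to 163 mm from the hinge. On top of it, along x, a fin 10 mm thick, 18 mm tall, from 118 to 158 mm from the hinge
- orange_can_hood_middle (a point): middle of the orange hood's plate, 70 mm from the hinge axis. Plate 112 mm wide, 5 mm thick, level over the cap when shut, with a 12 mm skirt below its sides and front (outer front face 134 mm from the hinge)
- orange_can_hood (a joint): orange hood: 0 shut, grows as the lip goes up and back, 2.25 rad at its stop. Weighs 80 g, damped; it falls shut when let go below about 1.5 rad and sinks gently back to the stop from beyond about 1.7 rad
- orange_can_cap (a joint): turn of the cap (rad): 0 screwed down, grows anticlockwise seen from above, stops at 0 and 6.4; starts between 0 and 1.5. The bar's red end points, in the canister's frame, at the angle joint - 2.358 rad from the x axis (anticlockwise): at the vent mark (canister -x) at 5.5. Needs about 0.06 Nm and stays where it is left
- orange_can_pointer (a point): top of the bar's red end, 34 mm from the cap's axis
- orange_can_mark (a point): white vent mark, a short radial ridge 8 mm wide on the front of the black collar, 60 mm from the axis towards the canister's -x
- blue_can: the other canister, same shape and frame with blue hood and band, fixed; leave it alone. The two canisters may stand either way round, left and right; both may be turned up to 0.45 rad
- blue_can_hood (a joint): blue hood, 0 shut; to stay shut
- blue_can_pointer (a point): red end of the bar of the blue canister's cap, under its hood; to stay put
- blue_bottle: small reagent bottle with blue cap, 45 mm in diameter, 91 mm tall, loose bystander; origin under its centre
- red_bottle: small reagent bottle with red cap, 45 mm in diameter, 91 mm tall, loose bystander; origin under its centre
- lab_timer: flat white timer, 60 x 66 x 15 mm, loose bystander; origin under its centre

How it is judged:
On the way, in this order (a step that is already met when the one before it is completed fails the run):
1. the orange hood is flipped right back (value of joint orange_can_hood above 2 rad), for 0.2 s.
2. the cap is unscrewed until its red end points at the vent mark (value of joint orange_can_cap between 5.28 and 5.72 rad), for 0.2 s.
At the end, for the whole second after the job is handed in: The orange hood lies back (more than 2.0 rad), the red end of the orange canister's bar points at the vent mark within 0.22 rad (cap joint 5.28 to 5.72), the blue hood is shut (under 0.1 rad) and the blue canister's cap has not been turned (pointer within 10 mm of its start) (all of step 2 and value of joint orange_can_hood above 2 rad and value of joint blue_can_hood below 0.1 rad and distance of blue_can_pointer from where it was at the start of the episode below 0.01 m); the robot touches nothing.
It fails at once if a small bottle or the timer is knocked more than 40 mm from its place, or a bottle is tipped over (distance of any of blue_bottle, red_bottle, lab_timer from where it was at the start of the episode above 0.04 m or angle between any of blue_bottle, red_bottle's own z axis and vertical above 0.7 rad).
It fails at once if the blue hood is lifted (value of joint blue_can_hood above 0.3 rad).
It also fails if it takes over 53 s, if anything falls off the work surface, if the arm or the gripper's body presses on something with over 40 N, if the wrist force passes 120 N, or if a joint passes its speed limit or range.

## Working session

There is one attempt and no reset: what is moved stays moved. The work goes in short steps, each a Python script; the robot and the scene stay as the last script left them, time stands still between calls to the robot, and variables do not carry over. Pictures are saved under pics/ and viewed, at most 10 in all, crops included, and the job is handed in when it is done.

```bash
mkdir -p pics; ls
cat > h.py <<'E'
import numpy as np, cv2
from bench import *
from scipy.spatial.transform import Rotation as R
def save(cam,fn):
    im=read_camera(cam); cv2.imwrite('pics/'+fn,im[:,:,::-1]); return im
def ray(cam,px):
    p=camera_params(cam); K=np.array(p['K']);T=np.array(p['camera_from_world'])
    d=T[:3,:3].T@np.linalg.solve(K,[px[0],px[1],1]); o=-T[:3,:3].T@T[:3,3]
    return o,d
def onz(cam,px,z):
    o,d=ray(cam,px); return o+d*(z-o[2])/d[2]
def proj(cam,X):
    p=camera_params(cam); q=np.array(p['camera_from_world'])@np.r_[X,1]; u=np.array(p['K'])@q[:3]; return u[:2]/u[2]
E
python3 - <<'E'
from h import *
print(read_time_s(),read_eef_pos(),read_tcp_rot())
for c in ['scene','side']:
    save(c,c+'0.png')
    for n,z in [('orange_can_lip',.152),('orange_can_hinge',.152),('orange_can_hood_middle',.152),('orange_can',0),('orange_can_mark',.104),('blue_can_lip',.152),('blue_can',0),('blue_bottle',0),('red_bottle',0),('lab_timer',0)]:
        try: r=tip_of(c,n)
        except Exception as e: print(n,e); continue
        for k in r[:2]: print(c,n,np.round(k['confidence'],2),np.round(k['at']),onz(c,k['at'],z).round(3))
E
```

```text
pics
0.0 [ 0.16801286 -0.62698761  0.24888196] [ 9.91438370e-01  1.30568893e-01 -2.28261052e-04 -1.29234147e-03]
scene orange_can_lip 0.77 [234. 199.] [0.458 0.266 0.152]
scene orange_can_hinge 0.92 [277. 184.] [0.638 0.287 0.152]
scene orange_can_hood_middle 0.46 [254. 194.] [0.529 0.263 0.152]
scene orange_can 0.74 [258. 234.] [0.556 0.283 0.   ]
scene orange_can_mark 0.74 [240. 209.] [0.492 0.289 0.104]
scene orange_can_mark 0.56 [333. 330.] [ 0.255 -0.395  0.104]
blue_can_lip it knows: blue_bottle, blue_can, blue_can_pointer, lab_timer, orange_can, orange_can_bar, orange_can_hinge, orange_can_hood_middle, orange_can_lip, orange_can_mark, orange_can_pointer, red_bottle
scene blue_can 0.9 [413. 315.] [ 0.558 -0.365  0.   ]
scene blue_bottle 0.69 [286. 268.] [0.477 0.039 0.   ]
scene red_bottle 0.82 [305. 226.] [ 0.718  0.238 -0.   ]
scene lab_timer 0.82 [331. 328.] [ 0.363 -0.276  0.   ]
scene lab_timer 0.3 [411. 311.] [ 0.57 -0.35  0.  ]
side orange_can_lip 0.7 [346. 299.] [0.453 0.282 0.152]
side orange_can_hinge 0.94 [244. 293.] [0.63  0.265 0.152]
side orange_can_hood_middle 0.83 [286. 295.] [0.556 0.27  0.152]
side orange_can 0.59 [296. 371.] [0.544 0.283 0.   ]
side orange_can_mark 0.7 [330. 320.] [0.482 0.274 0.104]
side orange_can_mark 0.39 [291. 296.] [0.559 0.194 0.104]
blue_can_lip it knows: blue_bottle, blue_can, blue_can_pointer, lab_timer, orange_can, orange_can_bar, orange_can_hinge, orange_can_hood_middle, orange_can_lip, orange_can_mark, orange_can_pointer, red_bottle
side blue_bottle 0.73 [334. 298.] [0.482 0.024 0.   ]
side red_bottle 0.79 [215. 350.] [0.708 0.224 0.   ]
side lab_timer 0.6 [379. 246.] [ 0.366 -0.263  0.   ]
```

View pics/scene0.png

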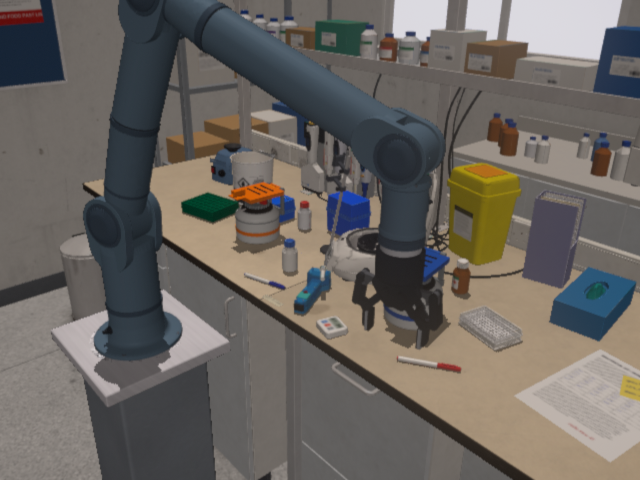

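View pics/side0.png

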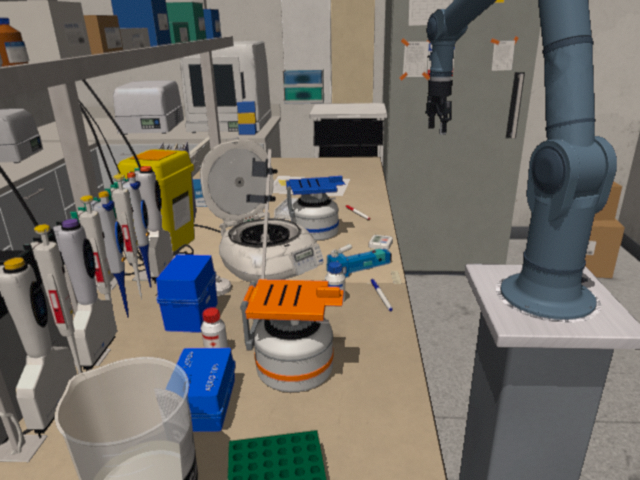

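The scene and side views show the orange canister on the left at about (0.555, 0.275), with its lip towards the robot. The red bottle stands behind it at (0.71, 0.23). I'll look from above with the wrist camera and check that the flip path is reachable.

```bash
cat >> h.py <<'E'
def quat(yaw,a):
    """tool z = (cos a fwd, -sin a up) in vertical plane at heading yaw; tool y horizontal across"""
    f=np.array([np.cos(yaw),np.sin(yaw),0]);u=np.array([0,0,1.])
    z=np.cos(a)*f-np.sin(a)*u; y=np.cross(u,f)*SGN; x=np.cross(y,z)
    return R.from_matrix(np.c_[x,y,z]).as_quat(), z
SGN=-1
E
python3 - <<'E'
import h; from h import *
movel([0.2,-0.6,0.42],speed=.4)
for s in (-1,1):
    h.SGN=s; q,z=quat(0,np.pi/2); print(s,inverse_kinematics([.47,.275,.42],q))
h.SGN=-1; q,z=quat(0,np.pi/2)
j=inverse_kinematics([.47,.275,.42],q); h.SGN=1; q2,_=quat(0,np.pi/2); j2=inverse_kinematics([.47,.275,.42],q2)
js=[x for x in (j,j2) if x is not None]; b=min(js,key=lambda x:abs(x[6]))
move_j(b)
print(read_time_s(),read_eef_pos(),read_qpos())
save('wrist','w0.png')
for n,z in [('orange_can_lip',.152),('orange_can_hinge',.152),('orange_can_hood_middle',.1545),('orange_can_mark',.104),('red_bottle',0),('blue_bottle',0)]:
    for k in tip_of('wrist',n)[:2]: print(n,np.round(k['confidence'],2),np.round(k['at']),onz('wrist',k['at'],z).round(3))
E
```

```text
-1 [-0.84842188  0.07569661  0.26041783  1.62882591 -0.01964204  1.4396382
 -2.15694383]
1 [ 0.247195    0.1768577  -0.9579792   1.58185652  0.14534576  1.45848458
  0.85102475]
4.7833 [0.47080364 0.27387025 0.4198405 ] [ 0.24811562  0.17717472 -0.95654061  1.58172475  0.14561315  1.45851266
  0.85101658]
orange_can_lip 0.62 [319. 187.] [0.462 0.274 0.152]
orange_can_hinge 0.64 [316. 317.] [0.619 0.271 0.152]
orange_can_hood_middle 0.93 [318. 265.] [0.551 0.273 0.154]
red_bottle 0.94 [290. 314.] [0.705 0.226 0.   ]
blue_bottle 0.58 [148. 179.] [0.481 0.025 0.   ]
blue_bottle 0.39 [320. 186.] [0.491 0.277 0.   ]
```

View pics/w0.png

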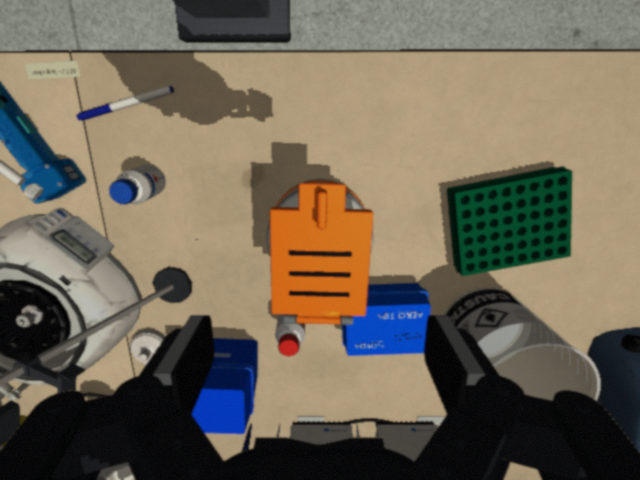

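The wrist view shows the orange hood, with the lip front edge at about (302,184)–(344,183) and plate front corners at (270,209) and (373,209). The fin is at column 321, and the red bottle (288,345) sits behind the hinge. Next I'll fit the pose from the orange mask and check IK along the lid arc.

```bash
cat > arc.py <<'E'
from h import *
import h
def pose(hinge,yaw,th,a,r=.140,hh=.0025+.0145,s=.011):
    f=np.array([np.cos(yaw),np.sin(yaw),0]);u=np.array([0,0,1.])
    P=hinge+f*(-r*np.cos(th)+hh*np.sin(th))+u*(r*np.sin(th)+hh*np.cos(th))
    q,z=quat(yaw,a); return P-s*z,q,z
E
python3 - <<'E'
from arc import *; import h
from scipy.optimize import least_squares
im=cv2.imread('pics/w0.png'); hsv=cv2.cvtColor(im,cv2.COLOR_BGR2HSV)
m=cv2.inRange(hsv,(5,150,120),(22,255,255)); n,l,st,c=cv2.connectedComponentsWithStats(m); i=1+st[1:,4].argmax()
m=(l==i).astype('uint8'); cn=max(cv2.findContours(m,0,1)[0],key=cv2.contourArea)
ap=cv2.approxPolyDP(cn,5,True)[:,0]; print(ap.tolist())
# silhouette fit: hood top outline rendered vs mask (hood plate top + lip), pose x,y,yaw
def outline(p):
    x,y,t=p; pts=[(-.163,-.025),(-.163,.025),(-.134,.025),(-.134,.056),(-.02,.056),(-.02,-.056),(-.134,-.056),(-.134,-.025)]
    return np.array([proj('wrist',[x+np.cos(t)*a-np.sin(t)*b,y+np.sin(t)*a+np.cos(t)*b,.1545]) for a,b in pts])
# match only front/lip corners to nearest approx vertex
def res(p):
    o=outline(p)[[0,1,2,3,6,7]]; return np.concatenate([ap[np.argmin(((ap-q)**2).sum(1))]-q for q in o])
s=least_squares(res,[.622,.273,0],loss='soft_l1',x_scale=[.01,.01,.1],diff_step=1e-4)
print(s.x,s.fun.round(1),outline(s.x).round().tolist())
x,y,t=s.x; hinge=np.array([x,y,.152])
np.save('hinge.npy',s.x)
for sg in (-1,1):
  h.SGN=sg
  for a0,a1 in ((70,115),(90,115),(60,105),(90,105)):
    o=[]
    for th in np.linspace(0,1.85,6):
        a=np.radians(a0+(a1-a0)*th/1.85); P,q,z=pose(hinge,t,th,a); j=inverse_kinematics(P,q); o.append(None if j is None else np.round(j,2).tolist())
    print(sg,a0,a1,[k is not None for k in o]); 
    if a0==90: print(*o,sep='\n')
E
```

```text
[[300, 183], [297, 210], [270, 210], [271, 312], [296, 314], [299, 323], [339, 324], [340, 315], [364, 314], [372, 212], [346, 211], [343, 184]]
[ 0.62137377  0.27454866 -0.01928785] [ 2.  -0.3 -2.7 -0.3  1.5 -0.1 -1.3  0.4  0.9  0.4 -1.  -0.1] [[298.0, 183.0], [346.0, 184.0], [344.0, 211.0], [373.0, 212.0], [367.0, 306.0], [271.0, 304.0], [269.0, 210.0], [298.0, 210.0]]
-1 70 115 [True, True, True, True, True, True]
-1 90 115 [True, True, True, True, True, True]
[-1.6, 0.74, 1.38, 1.93, -0.79, 1.18, -1.51]
[-1.52, 0.72, 1.38, 1.8, -0.74, 1.36, -1.53]
[-1.38, 0.79, 1.37, 1.63, -0.77, 1.56, -1.5]
[-1.21, 0.89, 1.37, 1.43, -0.84, 1.76, -1.46]
[-1.03, 1.01, 1.36, 1.21, -0.94, 1.94, -1.46]
[-0.76, 0.95, 0.92, 0.96, -0.74, 1.94, -1.65]
-1 60 105 [True, True, True, True, True, True]
-1 90 105 [True, True, True, True, True, True]
[-1.6, 0.74, 1.38, 1.93, -0.79, 1.18, -1.51]
[-1.55, 0.7, 1.38, 1.82, -0.72, 1.31, -1.54]
[-1.43, 0.73, 1.38, 1.68, -0.73, 1.47, -1.52]
[-1.28, 0.83, 1.37, 1.51, -0.8, 1.63, -1.49]
[-1.12, 0.94, 1.37, 1.32, -0.89, 1.77, -1.46]
[-0.97, 1.05, 1.36, 1.13, -0.99, 1.88, -1.47]
1 70 115 [True, True, True, True, True, True]
1 90 115 [True, True, True, True, True, True]
[0.13, 0.42, -0.87, 1.86, 0.37, 1.03, 0.66]
[0.16, 0.44, -0.89, 1.73, 0.3, 1.21, 0.74]
[0.16, 0.52, -0.9, 1.56, 0.29, 1.39, 0.78]
[0.13, 0.64, -0.91, 1.36, 0.32, 1.57, 0.8]
[0.08, 0.79, -0.92, 1.13, 0.37, 1.74, 0.81]
[0.01, 0.95, -0.91, 0.89, 0.42, 1.89, 0.85]
1 60 105 [True, True, True, True, True, True]
1 90 105 [True, True, True, True, True, True]
[0.13, 0.42, -0.87, 1.86, 0.37, 1.03, 0.66]
[0.16, 0.42, -0.89, 1.75, 0.31, 1.18, 0.73]
[0.16, 0.47, -0.9, 1.6, 0.31, 1.33, 0.77]
[0.14, 0.57, -0.91, 1.43, 0.34, 1.47, 0.79]
[0.11, 0.7, -0.91, 1.24, 0.39, 1.59, 0.81]
[0.06, 0.84, -0.92, 1.05, 0.46, 1.7, 0.84]
```

Run:
```python
from arc import *; import h; h.SGN=1
x,y,t=np.load('hinge.npy'); H=np.array([x,y,.152]); T=1.85
A=lambda th: np.radians(80+30*th/T)
P,q,z=pose(H,t,0,A(0))
move_gripper(.045,25); move_ptp(P-.07*z,q); movel(P,q,speed=.1)
print(read_time_s(),'F',read_ft_force())
move_gripper(0,25); g=read_finger_gap(); print('gap',g,read_grasp_force(),read_ft_force())
if .006<g<.014:
    for th in np.linspace(0,T,10)[1:]:
        P,q,z=pose(H,t,th,A(th)); movel(P,q,speed=.15)
        print(round(th,2),np.round(read_ft_force(),1),round(read_finger_gap(),4))
print(read_time_s()); save('side','s1.png'); save('wrist','w1.png')
```

```text
7.1833 F [ 0.5610399  -0.36322623  0.18778766]
gap 0.009153232057302436 27.871560752391815 [-1.90452997 -3.08920698  5.39689768]
0.21 [-0.1 -1.6  1. ] 0.0092
0.41 [ 1.2 -2.1 -0. ] 0.009
0.62 [ 1.7 -3.1 -2.7] 0.0087
0.82 [ 1.  -4.1 -3. ] 0.009
1.03 [ 0.7 -5.1 -2.8] 0.0095
1.23 [-0.5 -6.6 -1.8] 0.0091
1.44 [-1.2 -8.  -1.6] 0.0089
1.64 [-1.2 -7.3 -0.4] 0.0091
1.85 [-1.2 -8.9 -0.6] 0.0088
10.7167
```

View pics/s1.png

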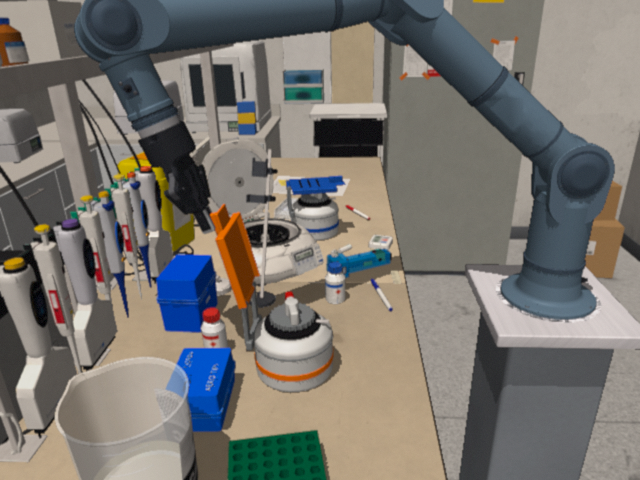

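The hood is held at about 1.85 rad and the cap is visible. I'll release it, let it sink back to the stop, and view the cap.

Run:
```python
from arc import *; import h; h.SGN=1
x,y,t=np.load('hinge.npy'); H=np.array([x,y,.152])
P,q,z=pose(H,t,1.85,np.radians(110))
move_gripper(.04); movel(P-.09*z,q,speed=.2)
q,_=quat(t,np.pi/2); move_ptp([.48,.275,.40],q)
print(read_time_s()); im=save('wrist','w2.png'); cv2.imwrite('pics/w2c.png',cv2.resize(im[100:400,170:470,::-1],(600,600),interpolation=cv2.INTER_CUBIC))
for n,zz in [('orange_can_bar',.144),('orange_can_pointer',.144),('orange_can_mark',.106)]:
    for k in tip_of('wrist',n)[:2]: print(n,np.round(k['confidence'],2),np.round(k['at'],1),onz('wrist',k['at'],zz).round(4))
print(x-.074*np.cos(t),y-.074*np.sin(t),proj('wrist',[x-.074*np.cos(t),y-.074*np.sin(t),.143]))
```

```text
12.8167
orange_can_pointer 0.97 [294.3 262.6] [0.5552 0.2458 0.144 ]
orange_can_mark 0.69 [319.9 196.2] [0.4896 0.2757 0.106 ]
0.5473875371798 0.2759758766804929 [321.30564198 255.34983092]
```

View pics/w2c.png

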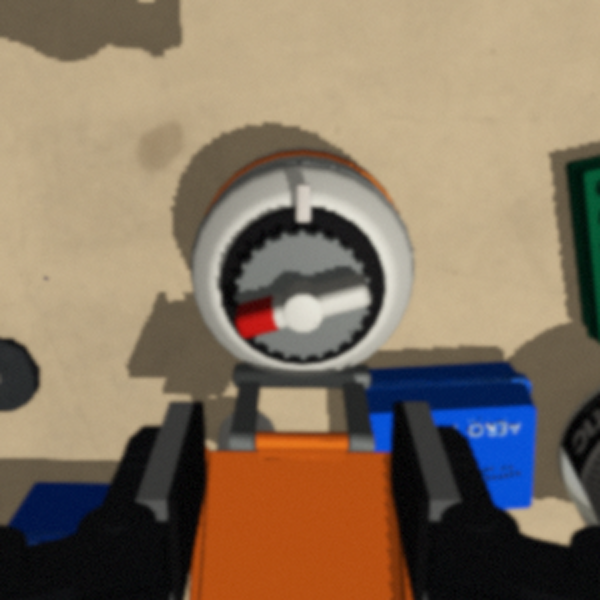

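Hub centre is at (321,256), matching my prediction. The red end is at about (295,262), so the cap joint is about 1.03 and needs about 4.47 rad anticlockwise. I'll plan a single-grasp turn.

Run:
```python
from h import *; import h; h.SGN=1
print(read_qpos().round(2) if hasattr(read_qpos(),'round') else read_qpos())
T=np.array(camera_params('wrist')['camera_from_world']); print('cam-tcp',(-T[:3,:3].T@T[:3,3]-read_eef_pos()).round(3))
C=[.5474,.276]
for yaw in (-1.33,-.6,0,.6,1.81,2.4,3.12):
    for z in (.14,):
        j=inverse_kinematics([*C,z],quat(yaw,np.pi/2)[0]); print(yaw,None if j is None else np.round(j,2))
```

```text
[ 0.14  0.19 -0.83  1.6   0.14  1.42  0.85]
cam-tcp [-0.085  0.001  0.124]
-1.33 [-0.08  0.5  -0.57  1.76  0.32  0.98 -0.53]
-0.6 [-0.01  0.52 -0.67  1.75  0.38  1.    0.15]
0 [ 0.03  0.54 -0.72  1.75  0.41  1.01  0.73]
0.6 [ 0.07  0.56 -0.77  1.75  0.45  1.02  1.3 ]
1.81 [ 0.18  0.63 -0.95  1.74  0.58  1.07  2.42]
2.4 [ 0.35  0.83 -1.25  1.74  0.84  1.22  2.84]
3.12 [-1.44  0.96  1.37  1.82 -1.    1.27 -1.36]
```

```bash
cat > turn.py <<'E'
from h import *; import h; h.SGN=1
C=[.5474,.276]
def at(yaw,z,lin=False):
    q=quat(yaw,np.pi/2)[0]
    movel([*C,z],q,speed=.15) if lin else move_ptp([*C,z],q)
def turn(y0,y1,z0,n):
    at(y0,z0+.05); at(y0,z0,True); move_gripper(0,45)
    print('gap',round(read_finger_gap(),4),np.round(read_ft_force(),1),read_time_s())
    for y in np.linspace(y0,y1,n+1)[1:]:
        at(y,z0+.006*(y-y0)/2/np.pi); print(round(y,2),np.round(read_ft_force(),1),np.round(read_ft_torque(),2),round(read_finger_gap(),4))
    move_gripper(.05); at(y1,z0+.06,True); print(read_time_s())
E
python3 - <<'E'
from turn import *
move_gripper(.05)
turn(-1.33,1.9,.1405,4)
at(-1.24,.20)
q,_=quat(0,np.pi/2); move_ptp([.48,.275,.40],q)
im=save('wrist','w3.png'); cv2.imwrite('pics/w3c.png',cv2.resize(im[150:350,220:420,::-1],(500,500),interpolation=cv2.INTER_CUBIC))
for n,zz in [('orange_can_bar',.147),('orange_can_pointer',.147)]:
    for k in tip_of('wrist',n)[:2]:
        p=onz('wrist',k['at'],zz); print(n,np.round(k['confidence'],2),np.round(k['at'],1),p.round(4),'ang',np.arctan2(p[1]-.276,p[0]-.5474))
print(read_time_s())
E
```

```text
gap 0.0224 [-3.4 -1.4  5. ] 15.35
-0.52 [-5.7 -2.6  7.1] [-0.56  1.18  0.02] 0.0223
0.28 [-6.4 -5.2  8.8] [-0.94  1.34  0.06] 0.0224
1.09 [-5.2 -6.5  9.9] [-1.24  1.28  0.05] 0.0225
1.9 [-3.7 -6.2  7.8] [-1.26  0.88 -0.  ] 0.0222
19.175
orange_can_bar 0.66 [320.9 258.4] [0.5467 0.276  0.147 ] ang -3.138883614724656
orange_can_pointer 0.7 [352.1 246.5] [0.533  0.3096 0.147 ] ang 1.977132304643381
22.8917
```

View pics/w3c.png

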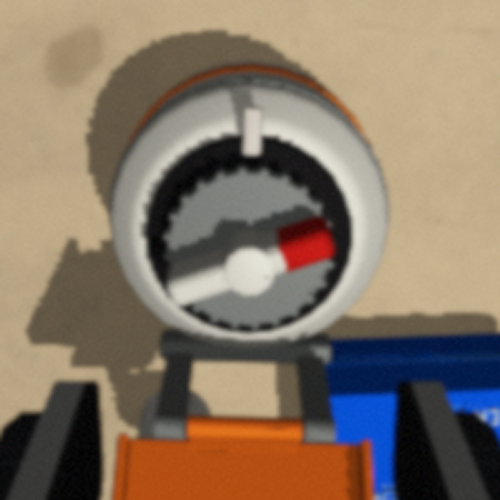

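The cap turned with the grip: the red end is now at crop (310,245), an angle of about 1.93 rad. About 1.19 rad remains.

Run:
```python
from turn import *
turn(-1.21,-.02,.1437,2)
q,_=quat(0,np.pi/2); move_ptp([.48,.275,.40],q)
im=save('wrist','w4.png'); cv2.imwrite('pics/w4c.png',cv2.resize(im[150:350,220:420,::-1],(500,500),interpolation=cv2.INTER_CUBIC))
for n,zz in [('orange_can_bar',.147),('orange_can_pointer',.147),('orange_can_mark',.106)]:
    for k in tip_of('wrist',n)[:2]:
        p=onz('wrist',k['at'],zz); print(n,np.round(k['confidence'],2),np.round(k['at'],1),p.round(4),'ang',np.arctan2(p[1]-.276,p[0]-.5474))
print(read_time_s()); save('side','s4.png')
```

```text
gap 0.0218 [-3.1 -1.2  5.4] 24.8917
-0.62 [-5.1 -3.2  7. ] [-0.59  1.05  0.  ] 0.0223
-0.02 [-5.3 -5.   7.9] [-0.8   1.23  0.05] 0.0223
26.9667
orange_can_pointer 0.66 [322.6 231.4] [0.515  0.2765 0.147 ] ang 3.124677583645099
orange_can_mark 0.88 [321.4 196.9] [0.4872 0.2759 0.106 ] ang -3.1399450752731393
28.0083
```

View pics/w4c.png

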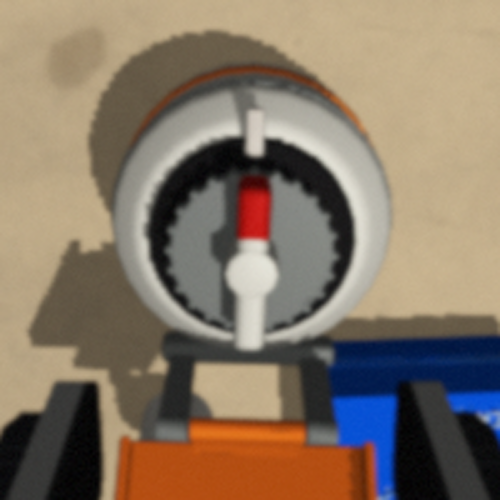

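View pics/s4.png

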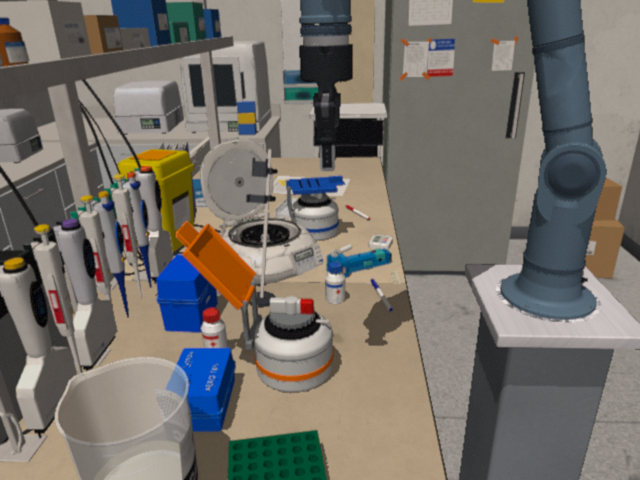

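The red end (255,190 in the crop) lines up with the vent mark (255,130). In the side view the hood lies back at its stop, the bystanders are where they were, and the arm is clear.

```bash
python3 -c "
from bench import *
print(sign_off())"
```

```text
the job is handed in; nothing more can be done
None
```

Job handed in at about 28 s of the 53 s allowed: the orange hood is back at its stop, the cap's red end points at the vent mark by the last wrist picture, and the blue canister, bottles and timer look undisturbed; the sign-off returned no verdict.

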